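# Lever open the next coffee sample tin

## Robot

A 7-joint arm with a two-finger parallel gripper is mounted at the origin on the work surface. World frame = base frame: x ahead of the robot, y to its left, z up, the work surface at z = 0. Lengths are in m, angles in rad, forces in N, time in s.
With the tool pointing down it reaches from about 0.4 to 0.875 m from the base axis. Payload 19.3 kg.
Tool frame: the origin (TCP) lies at the very end of the fingers, on their centre line; the grasp point (between the pads) lies 19 mm behind it; z points along the fingers, y is the line along which they close (so a half turn about z gives the same grasp; the last joint's range is limited). The gripper opens to 85 mm and grips with 20 to 120 N. Pads are 22 mm wide; open, the fingers measure 114 mm over their backs; the gripper's body (76 mm by 85 mm) begins 54 mm behind the grasp point. The pads swing forward as they close: fully open they stand 13 mm farther back than shut.
Start: joints at [-1.336, 0.521, -0.036, 1.599, 0.021, 1.021, -0.113], TCP at [0.188, 0.596, 0.231] pointing down, gripper open.
Joint ranges: [-2.91, 2.91], [-0.3, 2.13], [-1.5, 1.42], [0.17, 2.43], [-1.26, 4.41], [0.16, 1.93], [-2.52, 2.52]. Speed limits (rad/s): [1.89, 1.89, 2.39, 2.39, 3.01, 3.01, 3.01].

## Interface

Orientations are given as [roll, pitch, yaw] about the fixed x, y, z axes, in that order (R = Rz(yaw) Ry(pitch) Rx(roll)).
In Python, from workcell import bot gives the robot as it stands. The module is installed in compiled form; this text tells all that it offers.
- The arm moves only by the tool apply_moves, never from a script. Its arguments are lists of equal length, an entry for each row: "claw": the finger opening in m, from 0 to 0.0854; "xyz": the shift along the tool's x, y, z in m, a list of three; "twist": the turn, a rotation vector about the tool's x, y, z in rad, a list of three. A call has 1 to 20 rows; each row shifts and turns the commanded pose from where the row before left it, along the tool's axes as they then stand; what a row does not reach is not made up. A row lasts 1/10 s, in which the tool goes at most 50 mm and 8.59 degrees, less where a joint would pass 70% of its speed; a pose out of reach is approached as far as the arm can. A call with a gripper value outside its range is refused whole. The fingers move at their own pace and stop on an object; "force" is the grip in N (left out, the last holds). Time passes only in rows, so rows that do not move let the fingers close. It gives the time, the measured TCP pose, the force, the opening and the grip force at its end, in the units of the state.
- bot.observe(): the state, without advancing time (a new reading comes with each control period).
- bot.grab_frame(name): name is "scene" or "top" or "wrist"; returns a dict with "img" (480x640x3 uint8, red, green, blue), "vfov" (degrees; the focal length in pixels is half the picture's height over the tangent of half this angle, whatever the lens; pixels are square), "cx", "cy" (the principal point, pixels), "view" (4x4, takes a point from world to camera coordinates). Camera axes: x right, y up, looking along -z (the intrinsics and any distortion apply to the point x, -y, -z); pixel columns grow to the right and rows downward; lengths in m; the calibration is good to about 2 mm. The wrist camera is an equidistant fisheye: a pixel r from the principal point sees the ray r / f radians off the axis. A picture is of the moment at which its call begins. There is no depth.
- bot.job_done(): hands the job in; it is judged then, once.
Trained networks look in the newest picture that a camera, given by its name, has taken for a name from the list of things; names that differ only in an ending like _2 or _b are one class to them, and where a whole thing is asked for, a point or a joint stands for the part that bears it (a point fixed in the world has none). Each returns a list of dicts, best first, with "score" (0 to 1); they miss things now and then, are a little off and sometimes report something else, mostly with a low value. They report only what shows in the picture. A call takes as long as a camera call. They do not tell look-alikes from the thing itself.
- bot.find_in(camera, query): "position" ([x, y, z] in m, in world coordinates, good to about 4 mm: the middle of the surface that is visible of it).
The state is a dict: "clock": time; "qpos": joint angles; "qd": joint speeds; "joint_efforts": joint torques, N m; "position": TCP position; "tool_rot": TCP orientation; "force": force on the tool from outside, world axes, zero at the start; "moment": the same for the moment, N m; "grip_width": finger opening in m; "finger_force": force on a finger pad.
Only numpy, scipy, OpenCV 4.12 (cv2) and the standard library are available. Lean on these libraries where they do the work, as an engineer would, in place of code of your own. Each camera call takes 0.05 s, during which the arm holds its last target. There are 200 camera calls.

## Task

The small empty roasting pan has been set out right behind the sample tin that is to be roasted next, so find out which of the three that is. Take the flat lever, work its blade under that tin's thumb tab, prise the lid up and swing it open until it stands nearly upright; then lay the lever down flat on the rubber mat. Open it with the lever and keep the gripper off the lids, leave the other two tins shut, and do not push the pan, jar or bowl about.

Things in the scene. Friction and masses are not known exactly. Their poses are not given: they have to be found in the camera images.
- crate: open plywood crate, fixed, 184 (x) by 292 (y) by 78 mm high, walls 9 mm, holding three fixed tins in a row: left (y = +90 mm), middle (0), right (-90). Origin: centre of its underside; x points away from the robot, y left, z up. Its front wall (x = -92 to -83 mm) stands higher than the lids' tabs: a blade meant for a tab must slope down over it, 30 to 50 degrees below level
- tab_left (a point): brass thumb tab on the front edge of the left tin's lid: middle of the tab's front edge, on its underside, at (-45, 90, 58) mm in the crate when shut. The tab is 28 mm wide (y), 2.5 thick and stands out 10 mm from the lid, 12 mm from the tin's wall below it, with nothing under it. It turns with the lid about the hinge, 104 mm away; its x axis points to the hinge
- tab_middle (a point): the same for the middle tin: at (-45, 0, 58) mm in the crate when shut. Each tin is 90 (x) by 72 mm (y), its front wall at x = -33 mm, its rim 68 mm up. Each navy lid is 94 by 76 mm, its top 72 mm up, reaches 14 mm down over the tin and is hinged along its far edge, on a line along y at x = 59 mm, 58 mm up (crate frame)
- tab_right (a point): the same for the right tin: at (-45, -90, 58) mm in the crate when shut
- lid_left (a joint): opening angle of the left tin's lid, rad: 0 pressed shut, 1.57 upright, stop at 1.75. The rolled hinge is stiff: raising the lid by its tab takes about 3 N, and it stays at whatever angle it is left
- lid_middle (a joint): opening angle of the middle tin's lid, rad: 0 pressed shut, 1.57 upright, stop at 1.75. The rolled hinge is stiff: raising the lid by its tab takes about 3 N, and it stays at whatever angle it is left
- lid_right (a joint): opening angle of the right tin's lid, rad: 0 pressed shut, 1.57 upright, stop at 1.75. The rolled hinge is stiff: raising the lid by its tab takes about 3 N, and it stays at whatever angle it is left
- lever_grip (a point): flat lever, 195 mm long, about 90 g, lying on the mat: beech handle 110 long, 20 wide (y), 22 mm high (z), with a steel blade 18 wide and 2 mm thick at mid-height. This point is in the middle of the handle's width and height (11 mm above its underside), 30 mm from its blade end, near the balance point: the place to grip, across the width. x points to the blade's tip, z up as it lies
- lever_tip (a point): middle of the lever's blade tip, 115 mm along x from lever_grip, at the blade's mid-thickness; the bare blade is 85 mm long
- mat: black rubber mat fixed to the counter, 260 (x) by 160 (y) by 6 mm; origin at the centre of its underside
- pan_center (a point): empty steel roasting pan, 115 long by 75 wide by 35 mm high, with a wooden bail handle 88 mm up: the centre of the pan, 18 mm up. It stands behind the crate (towards +x), in line with the tin to be opened to within 10 mm: its y in the crate's frame is near that tin's
- jar_center (a point): dark bean jar with a black cap, 68 mm wide, 115 high, behind another tin: its centre
- bowl_center (a point): white cupping bowl, 80 mm wide, 58 high, behind the third tin: its centre
Not all that is in view belongs to the job. There is more than one size of the part that bears lever_grip; the job needs the largest.

How it is judged:
By the outcome, as a careful person would: the job done as asked, in the order asked, and still so for the second after the job is handed in, with the robot touching nothing.
It also fails if it takes over 53 s, if anything falls off the work surface, if the arm or the gripper's body presses on something with over 40 N, if the wrist force passes 120 N, or if a joint passes its speed limit or range.

## Working session

There is one attempt and no reset: what is moved stays moved. The work goes in short steps, Python scripts to look and compute and a tool call to move; the robot and the scene stay as the last step left them, time stands still between calls to the robot, and variables do not carry over. Pictures are saved under pics/ and viewed, at most 10 in all, crops included, and the job is handed in when it is done.

Besides the shell and the picture viewer there is one more tool, called after "Request:" as a command line: name --argument value ..., lists and objects as JSON in quotes. apply_moves: Moves the arm, as the interface text tells. Its arguments: {"type":"object","properties":{"claw":{"type":"array"},"xyz":{"type":"array"},"twist":{"type":"array"},"force":{"type":"number"}},"required":["claw","xyz","twist"]}

```bash
mkdir -p pics; python3 - <<'E'
from workcell import bot
import cv2, numpy as np
for c in ["scene","top"]:
    f=bot.grab_frame(c); cv2.imwrite(f"pics/{c}0.png",f["img"][:,:,::-1]); print(c,f["vfov"],f["cx"],f["cy"],np.round(f["view"],4).tolist())
    for q in ["crate","tab_left","tab_middle","tab_right","lever_grip","lever_tip","mat","pan_center","jar_center","bowl_center"]:
        print(q,[(np.round(d["position"],3).tolist(),round(d["score"],2)) for d in bot.find_in(c,q)][:4])
s=bot.observe();print(s)
E
```

```text
scene 52.938269484874695 313.7389470925065 238.52202609967793 [[0.121, 0.9926, -0.0085, -0.2585], [-0.7416, 0.0961, 0.664, 0.321], [0.6599, -0.0741, 0.7477, -1.5796], [0.0, 0.0, 0.0, 1.0]]
crate [([0.621, -0.038, 0.076], 0.72)]
tab_left [([0.618, 0.058, 0.077], 0.62)]
tab_middle [([0.618, -0.036, 0.074], 0.97)]
tab_right [([0.622, -0.122, 0.072], 0.94)]
lever_grip [([0.495, 0.368, 0.026], 0.88), ([0.523, 0.564, 0.007], 0.66), ([0.218, 0.371, 0.01], 0.66)]
lever_tip [([0.517, 0.562, 0.01], 0.79), ([0.218, 0.371, 0.012], 0.77), ([0.476, 0.348, 0.005], 0.72), ([0.499, 0.372, 0.028], 0.66)]
mat [([0.478, 0.344, 0.01], 0.6)]
pan_center [([0.762, 0.056, 0.01], 0.7), ([0.617, -0.122, 0.072], 0.3)]
jar_center [([0.786, -0.117, 0.094], 0.87)]
bowl_center [([0.749, -0.037, 0.035], 0.95), ([0.498, 0.369, 0.027], 0.52), ([0.761, 0.058, 0.012], 0.38)]
top 52.71996127370098 327.93890441393245 235.62183836535849 [[0.0299, -0.9995, 0.0109, 0.1782], [0.9888, 0.0312, 0.1462, -0.4974], [-0.1464, 0.0064, 0.9892, -1.1161], [0.0, 0.0, 0.0, 1.0]]
crate [([0.596, -0.035, 0.072], 0.66)]
tab_left [([0.607, 0.
[... 564 characters left out ...]
 array([-1.33617096,  0.52136228, -0.0363334 ,  1.59950389,  0.02120694,
        1.02109773, -0.11282084]), 'qd': array([ 2.28243660e-04,  4.34259326e-04,  1.58967207e-03, -2.95078154e-04,
        5.98498945e-04, -1.09012960e-03, -7.12249729e-05]), 'joint_efforts': array([-4.52939003e-04, -9.26874590e+01,  1.97803102e+00, -3.70260215e+01,
        1.79783022e-02,  2.22181116e-03, -2.79097219e-05]), 'position': array([0.1875836 , 0.59617856, 0.23131253]), 'tool_rot': array([ 3.14157981e+00, -1.22495516e-05,  2.83673619e+00]), 'force': array([-0.74294798,  0.00416128, -0.26249296]), 'moment': array([ 0.01784945,  0.00686993, -0.0278964 ]), 'finger_force': 0.0, 'grip_width': 0.08553073065184634}
```

View pictures.

View pics/scene0.png

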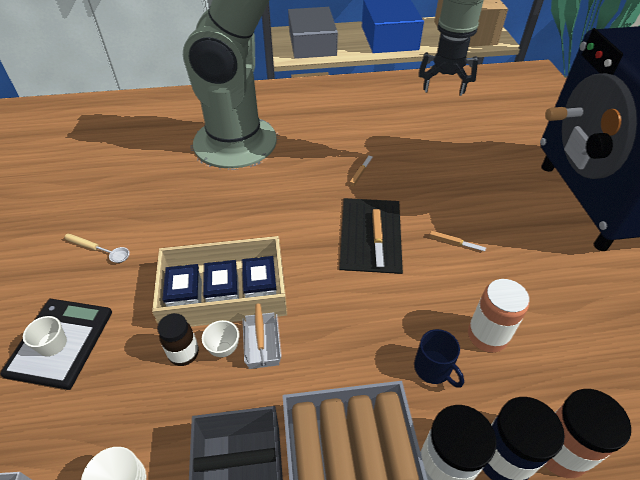

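View pics/top0.png

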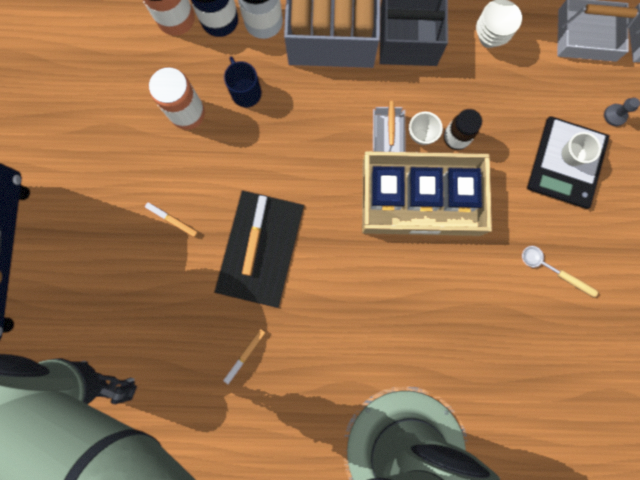

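```bash
cat > h.py <<'E'
import numpy as np, cv2
from workcell import bot
def ray(f,px):
    px=np.atleast_2d(np.float64(px)); F=240/np.tan(np.radians(f["vfov"])/2)
    d=np.c_[(px[:,0]-f["cx"])/F,-(px[:,1]-f["cy"])/F,-np.ones(len(px))]
    if f.get("fish"):
        v=np.c_[px[:,0]-f["cx"],px[:,1]-f["cy"]]; r=np.hypot(*v.T)+1e-9; t=r/F
        d=np.c_[v[:,0]/r*np.sin(t),-v[:,1]/r*np.sin(t),-np.cos(t)]
    V=np.array(f["view"]);R=V[:3,:3]; return -R.T@V[:3,3], d@R
def plane(f,px,z):
    c,d=ray(f,px); return c+d*((z-c[2])/d[:,2:3])
def tri(fa,pa,fb,pb):
    A=0;b=0
    for f,p in((fa,pa),(fb,pb)):
        c,d=ray(f,p); d=d[0]/np.linalg.norm(d[0]); P=np.eye(3)-np.outer(d,d); A=A+P; b=b+P@c
    x=np.linalg.solve(A,b); 
    return x
E
python3 - <<'E'
from h import *
F={c:bot.grab_frame(c) for c in("scene","top")}
box={"top":dict(lev=(222,190,300,300),lid=(360,150,495,235)),"scene":dict(lev=(338,195,405,275),lid=(150,235,290,315))}
res={}
for c,f in F.items():
    im=f["img"]; hsv=cv2.cvtColor(im,cv2.COLOR_RGB2HSV)
    def comps(b,m):
        M=np.zeros(m.shape,np.uint8); x0,y0,x1,y1=b; M[y0:y1,x0:x1]=m[y0:y1,x0:x1]
        n,l,s,ce=cv2.connectedComponentsWithStats(M)
        o=[i for i in range(1,n) if s[i,4]>25]
        return [(s[i,4],ce[i],np.argwhere(l==i)[:,::-1]) for i in o]
    H,S,V=[hsv[...,i].astype(int) for i in range(3)]
    for nm,b,m in (("handle",box[c]["lev"],(S>90)&(V>120)),("blade",box[c]["lev"],(S<70)&(V>130)),("label",box[c]["lid"],(S<40)&(V>190)),("navy",box[c]["lid"],(H>100)&(H<130)&(S>120)&(V<120)),("tabs",box[c]["lid"],(S>150)&(V>120))):
        for a,ce,p in comps(b,m.astype(np.uint8)):
            r=cv2.minAreaRect(p.astype(np.float32)); print(c,nm,a,ce.round(1),np.round(r[0],1),np.round(r[1],1),round(r[2],1))
            res.setdefault((c,nm),[]).append(ce)
for nm in("handle","blade"):
    print(nm,tri(F["top"],max(res["top",nm],key=lambda x:1),F["scene"],res["scene",nm][0]).round(4))
a=sorted(res["top","label"],key=lambda p:p[0]);b=sorted(res["scene","label"],key=lambda p:-p[0])
for p,q in zip(a,b): print(tri(F["top"],p,F["scene"],q).round(4),plane(F["top"],p,.072).round(4),plane(F["scene"],q,.072).round(4))
o=np.zeros((580,800,3),np.uint8)
o[:400,:]=0
t=cv2.resize(F["top"]["img"][145:240,355:500],None,fx=4,fy=4,interpolation=cv2.INTER_CUBIC);o[:380,:580]=t
t=cv2.resize(F["top"]["img"][185:315,210:310],None,fx=2,fy=2,interpolation=cv2.INTER_CUBIC);o[:260,590:790]=t
t=cv2.resize(F["scene"]["img"][232:318,145:295],None,fx=2.3,fy=2.3);o[382:382+t.shape[0],:t.shape[1]]=t
t=cv2.resize(F["scene"]["img"][195:280,335:410],None,fx=3.5,fy=3.5);o[270:270+t.shape[0],530:530+t.shape[1]]=t[:, :270]
cv2.imwrite("pics/crop1.png",o[:,:,::-1])
E
```

```text
scene handle 184 [341.1 210.5] [346.  218.5] [47. 16.] 90.0
scene handle 246 [377.3 224.9] [377.4 225.4] [33.5  7.7] 85.0
scene handle 388 [383.2 256.1] [371. 245.] [58. 66.] 90.0
scene blade 176 [379.  254.6] [379.  254.5] [23.5  7.3] 85.9
scene label 202 [258.1 272.7] [258.1 272.8] [13.5 14.9] 85.2
scene label 206 [219. 277.] [219. 277.] [14. 14.] 90.0
scene label 208 [179.9 281.2] [179.5 281. ] [14. 15.] 90.0
scene navy 825 [258.3 274.8] [258.  274.2] [33.7 32.2] 84.0
scene navy 871 [220.  279.1] [219.5 278.5] [34.9 33.6] 85.6
scene navy 895 [180.9 283.3] [180.  282.5] [37. 34.] 90.0
top handle 1145 [246.5 207. ] [260.5 226. ] [72. 77.] 90.0
top handle 449 [250.4 250.9] [250.5 250.8] [ 9.3 48.5] 11.8
top handle 667 [293.4 275.3] [290.5 264. ] [70. 17.] 90.0
top blade 272 [259.4 210.9] [259.4 210.8] [ 8.3 32.8] 11.8
top label 269 [388.5 184. ] [388.5 184. ] [16. 15.] 90.0
top label 258 [427.  184.9] [427.  184.5] [17. 14.] 90.0
top label 270 [465.1 185.7] [465.5 185.5] [17. 15.] 90.0
top navy 781 [387.5 186.9] [388.  185.5] [37. 30.] 90.0
top navy 802 [425.7 187.4] [426.5 186.5] [31. 37.] 0.0
top navy 832 [464.  188.1] [464.5 187.5] [37. 31.] 90.0
handle [0.5243 0.3145 0.171 ]
blade [0.5499 0.3616 0.0166]
[0.6128 0.0555 0.0727] [[0.613  0.0556 0.072 ]] [[0.6122 0.0554 0.072 ]]
[ 0.6136 -0.0349  0.0723] [[ 0.6137 -0.0347  0.072 ]] [[ 0.6133 -0.0352  0.072 ]]
[ 0.6146 -0.1244  0.0726] [[ 0.6147 -0.1244  0.072 ]] [[ 0.614  -0.1247  0.072 ]]
```

View pics/crop1.png

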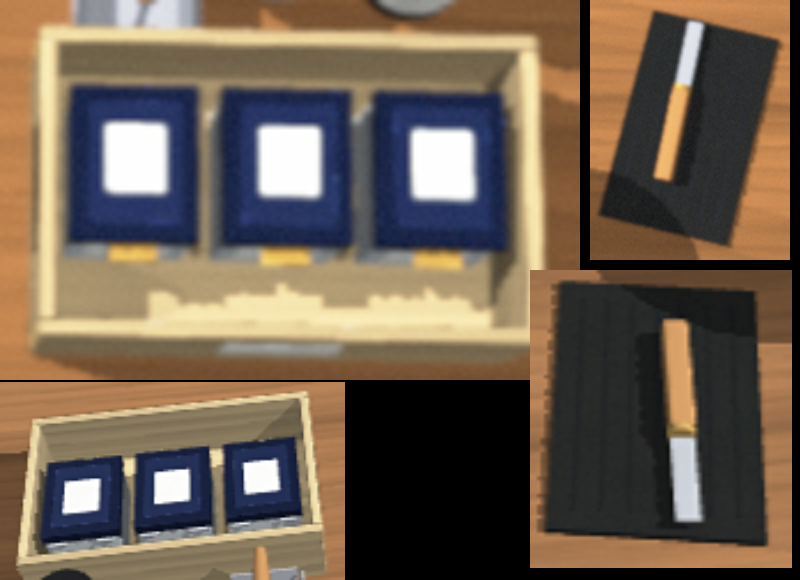

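```bash
python3 - <<'E'
from h import *
F={c:bot.grab_frame(c) for c in("scene","top")}
T,S=F["top"],F["scene"]
print("handle",tri(T,(250.4,250.9),S,(377.3,224.9)),plane(T,(250.4,250.9),.028),plane(S,(377.3,224.9),.028))
print("blade",tri(T,(259.4,210.9),S,(379,254.6)),plane(T,(259.4,210.9),.018),plane(S,(379,254.6),.018))
a=np.radians(11.8);u=np.array([np.sin(a),-np.cos(a)])
print("tip",plane(T,np.array([259.4,210.8])+u*16.6,.018),"end",plane(T,np.array([250.5,250.8])-u*24.5,.028))
mat=[(210+(x-590)/2,185+y/2) for x,y in((652,12),(778,40),(730,245),(600,215))]
print("mat",plane(T,mat,.006))
matS=[(335+(x-530)/3.5,195+(y-270)/3.5) for x,y in((558,282),(755,292),(767,545),(545,531))]
print("matS",plane(S,matS,.006))
cr=[(355+x/4,145+y/4) for x,y in((40,28),(540,37),(528,342),(34,335))]
print("crate",plane(T,cr,.078))
crS=[(145+x/2.3,232+(y-382)/2.3) for x,y in((35,421),(304,394),(323,535),(20,565))]
print("crateS",plane(S,crS,.078))
print("tabs",plane(T,[(355+x/4,145+y/4) for x,y in((134,261),(286,264),(439,268))],.06))
E
```

```text
handle [0.45106467 0.37759485 0.02071349] [[0.45026713 0.3765543  0.028     ]] [[0.45770244 0.37544414 0.028     ]]
blade [0.54996166 0.36153191 0.01656295] [[0.54970325 0.36148084 0.018     ]] [[0.55111554 0.36099774 0.018     ]]
tip [[0.5905802  0.35526527 0.018     ]] end [[0.39323929 0.38509979 0.028     ]]
mat [[0.60057267 0.41100153 0.006     ]
 [0.57034749 0.25434776 0.006     ]
 [0.31926045 0.30226048 0.006     ]
 [0.35007372 0.45908149 0.006     ]]
matS [[0.32258903 0.30579569 0.006     ]
 [0.35504997 0.46300701 0.006     ]
 [0.609411   0.40989911 0.006     ]
 [0.57673445 0.25489892 0.006     ]]
crate [[ 0.68680576  0.11248755  0.078     ]
 [ 0.69118579 -0.18228855  0.078     ]
 [ 0.50884613 -0.17187664  0.078     ]
 [ 0.50391121  0.11251006  0.078     ]]
crateS [[ 0.51399207 -0.17671724  0.078     ]
 [ 0.51235655  0.1075461   0.078     ]
 [ 0.69694362  0.11278638  0.078     ]
 [ 0.69465833 -0.17484915  0.078     ]]
tabs [[ 0.55274428  0.05317642  0.06      ]
 [ 0.55382086 -0.03622058  0.06      ]
 [ 0.5543187  -0.12631548  0.06      ]]
```

Request:
apply_moves --claw '[0.05,0.05,0.05,0.05,0.05,0.05,0.05,0.05,0.05,0.05,0.05,0.05,0.05]' --xyz '[[-0.0343,-0.0127,0.0081],[-0.0343,-0.0127,0.0081],[-0.0343,-0.0127,0.0081],[-0.0343,-0.0127,0.0081],[-0.0343,-0.0127,0.0081],[-0.0343,-0.0127,0.0081],[-0.0343,-0.0127,0.0081],[-0.0343,-0.0127,0.0081],[-0.0343,-0.0127,0.0081],[-0.0343,-0.0127,0.0081],[0,0,0],[0,0,0],[0,0,0]]' --twist '[[0,0,0],[0,0,0],[0,0,0],[0,0,0],[0,0,0],[0,0,0],[0,0,0],[0,0,0],[0,0,0],[0,0,0],[0,0,-0.08],[0,0,-0.075],[0,0,0]]' --force 100

```text
clock: 2.6
position: [0.4768, 0.3719, 0.1502]
tool_rot: [3.142, -0.0, 2.993]
force: [0.6, 0.0, 0.4]
grip_width: 0.05
finger_force: 0.0
```

```bash
cat >> h.py <<'E'
from scipy.spatial.transform import Rotation as Ro
def pose():
    s=bot.observe(); return s["position"],Ro.from_euler("xyz",s["tool_rot"]),s
def to(p,R):  # tool-frame shift and rotvec to target
    q,Q,s=pose(); print("t",round(s["clock"],2),"pos",q.round(4),"rpy",s["tool_rot"].round(3),"shift",Q.inv().apply(np.array(p)-q).round(4),"rot",(Q.inv()*R).as_rotvec().round(4))
def lev(yaw,pitch): # tool pose holding lever (tool x = -lever x), lever heading yaw, nose down pitch
    return Ro.from_euler("ZYX",[yaw+np.pi,-pitch,np.pi])
E
python3 - <<'E'
from h import *
f=bot.grab_frame("wrist");f["fish"]=1
cv2.imwrite("pics/w1.png",f["img"][:,:,::-1])
to([.477,.3725,.15],lev(-.15,0)); print(pose()[2]["qpos"].round(2),f["cx"],f["cy"],f["vfov"])
F=240/np.tan(np.radians(f["vfov"])/2)
def proj(P):
    c=np.array(f["view"])@np.r_[P,1]; v=np.array([c[0],-c[1]]);r=np.hypot(*v);t=np.arctan2(r,-c[2]); return np.array([f["cx"],f["cy"]])+v/r*t*F
for n,P in(("tip",(.5906,.3553,.017)),("grip",(.477,.3725,.028)),("end",(.3932,.385,.028))): print(n,proj(P).round(0))
E
```

```text
t 2.65 pos [0.4767 0.372  0.1503] rpy [ 3.141 -0.     2.99 ] shift [-0.0002  0.0005  0.0003] rot [ 0.0001 -0.0002 -0.0015]
[-0.73  0.58 -0.04  1.73  0.03  0.83  0.63] 323.2906045710402 243.12592433406954 65.70646984690485
tip [323. 357.]
grip [323. 235.]
end [323. 119.]
```

View pics/w1.png

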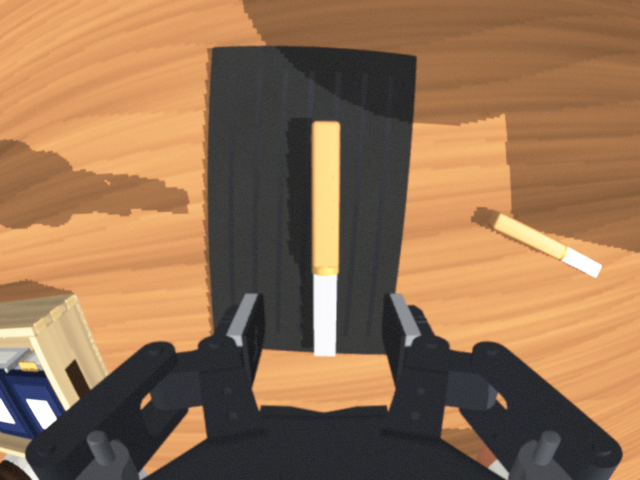

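```bash
python3 - <<'E'
from h import *
f=bot.grab_frame("wrist");f["fish"]=1
hsv=cv2.cvtColor(f["img"],cv2.COLOR_RGB2HSV).astype(int)
for nm,m,z in(("handle",(hsv[...,1]>90)&(hsv[...,2]>120),.028),("blade",(hsv[...,1]<70)&(hsv[...,2]>150),.018)):
    M=np.zeros(m.shape,np.uint8);M[100:362,300:350]=m[100:362,300:350]
    p=np.argwhere(M)[:,::-1]; lo,hi=p[:,1].min(),p[:,1].max()
    e=[p[abs(p[:,1]-v)<=1].mean(0) for v in(lo+2,hi-2)]; e[0][1]=lo-.5;e[1][1]=hi+.5
    P=plane(f,e,z);print(nm,np.round(e,1).tolist(),P.round(4).tolist(),np.linalg.norm(P[1]-P[0]).round(4),np.arctan2(*(P[1]-P[0])[[1,0]]).round(4))
E
```

```text
handle [[325.3, 120.5], [324.5, 361.5]] [[0.3946, 0.3868, 0.028], [0.5876, 0.3569, 0.028]] 0.1953 -0.1538
blade [[324.5, 273.5], [324.5, 356.5]] [[0.5111, 0.3685, 0.018], [0.5891, 0.3567, 0.018]] 0.0789 -0.1504
```

Request:
apply_moves --claw '[0.05,0.05,0.05,0.05,0.05,0.05,0.0,0.0,0.0,0.0,0.0,0.0]' --xyz '[[0.0026,0.002,0.03],[0,0,0.035],[0,0,0.035],[0,0,0.025],[0,0,0.015],[0,0,0],[0,0,0],[0,0,0],[0,0,0],[0,0,0],[0,0,0],[0,0,0]]' --twist '[[0,0,0],[0,0,0],[0,0,0],[0,0,0],[0,0,0],[0,0,0],[0,0,0],[0,0,0],[0,0,0],[0,0,0],[0,0,0],[0,0,0]]' --force 110

```text
clock: 3.9
position: [0.4751, 0.3751, 0.0122]
tool_rot: [3.14, 0.001, 2.991]
force: [-2.1, -1.5, 9.9]
grip_width: 0.0173
finger_force: 108.5
```

Request:
apply_moves --claw '[0,0,0,0,0,0,0]' --xyz '[[0,0,-0.015],[0,0,-0.03],[0,0,-0.04],[0,0,-0.04],[0,0,-0.04],[0,0,-0.025],[0,0,0]]' --twist '[[0,0,0],[0,0,0],[0,0,0],[0,0,0],[0,0,0],[0,0,0],[0,0,0]]'

```text
clock: 4.6
position: [0.4757, 0.3755, 0.2057]
tool_rot: [3.136, 0.005, 2.991]
force: [0.2, -0.8, -2.0]
grip_width: 0.0173
finger_force: 107.8
```

```bash
python3 - <<'E'
from h import *
f=bot.grab_frame("wrist");cv2.imwrite("pics/w2.png",f["img"][:,:,::-1])
f=bot.grab_frame("scene");cv2.imwrite("pics/s2.png",f["img"][:,:,::-1])
g=bot.grab_frame("top")
o=np.zeros((600,800,3),np.uint8);o[:480,:640]=bot.grab_frame("wrist")["img"]
t=cv2.resize(f["img"][140:280,310:430],None,fx=2.0,fy=2.0);o[320:600,560:800]=t
t=cv2.resize(g["img"][150:300,200:300],None,fx=2,fy=2);o[:300,600:800]=t
cv2.imwrite("pics/c2.png",o[:,:,::-1]); to([.5,.37,.2],lev(-.15,0))
print(pose()[2]["grip_width"],bot.find_in("scene","lever_tip")[:2],bot.find_in("top","lever_tip")[:2])
E
```

```text
t 4.8 pos [0.474  0.3741 0.2   ] rpy [-3.141 -0.     2.992] shift [-0.0263 -0.0002  0.    ] rot [-0.0006 -0.0005  0.0001]
0.017212747210771387 [{'position': [0.511, 0.3672, 0.2096], 'score': 0.87}, {'position': [0.518, 0.5579, 0.0086], 'score': 0.55}] [{'position': [0.192, 0.3897, 0.0084], 'score': 0.71}, {'position': [0.5604, 0.2987, 0.0098], 'score': 0.63}]
```

View pics/c2.png

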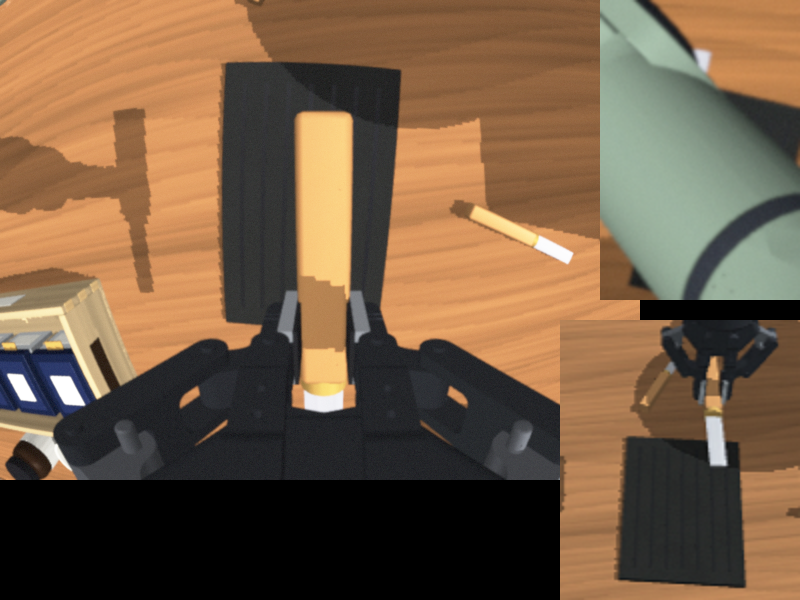

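Request:
apply_moves --claw '[0,0,0,0,0,0,0,0,0,0,0,0,0]' --xyz '[[0,0,-0.01],[0,0,-0.01],[-0.0133,-0.032,-0.004],[-0.0133,-0.032,-0.004],[-0.0133,-0.032,-0.004],[-0.0133,-0.032,-0.004],[-0.0133,-0.032,-0.004],[-0.0133,-0.032,-0.004],[-0.0133,-0.032,-0.004],[-0.0133,-0.032,-0.004],[-0.0133,-0.032,-0.004],[-0.0133,-0.032,-0.004],[0,0,0]]' --twist '[[0,0,-0.08],[0,0,-0.08],[0,0,0],[0,0,0],[0,0,0],[0,0,0],[0,0,0],[0,0,0],[0,0,0],[0,0,0],[0,0,0],[0,0,0],[0,0,0]]'

```text
clock: 6.2
position: [0.6118, 0.0505, 0.2599]
tool_rot: [-3.139, -0.0, -3.137]
force: [-0.4, -0.0, -0.8]
grip_width: 0.0172
finger_force: 107.9
```

```bash
python3 - <<'E'
from h import *
f=bot.grab_frame("wrist");f["fish"]=1
cv2.imwrite("pics/w3.png",f["img"][:,:,::-1])
F=240/np.tan(np.radians(f["vfov"])/2)
c=np.array(f["view"])@np.array([.553,.0545,.06,1]);v=np.array([c[0],-c[1]]);r=np.hypot(*v);print("tab exp",np.array([f["cx"],f["cy"]])+v/r*np.arctan2(r,-c[2])*F)
to([.465,.055,.2],lev(.0095,.7)); print(pose()[2]["qpos"].round(2))
print(bot.find_in("wrist","tab_left"))
E
```

```text
tab exp [327.70102179 150.58700992]
t 6.25 pos [0.611  0.0533 0.2596] rpy [-3.141e+00 -1.000e-03 -3.135e+00] shift [0.1459 0.0027 0.0597] rot [ 1.000e-04  6.991e-01 -3.300e-03]
[-0.18  0.48 -0.01  1.6   0.01  1.07  1.39]
[{'position': [0.6071, 0.0835, 0.0701], 'score': 0.66}]
```

View pics/w3.png

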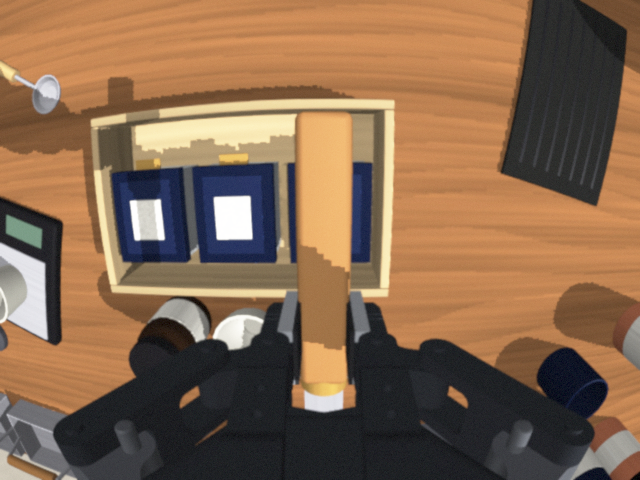

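```bash
python3 - <<'E'
from h import *
f=bot.grab_frame("wrist");f["fish"]=1
im=f["img"]; hsv=cv2.cvtColor(im,cv2.COLOR_RGB2HSV).astype(int)
m=((hsv[...,1]>170)&(hsv[...,2]>150)).astype(np.uint8); M=m*0; M[148:170,125:265]=m[148:170,125:265]
n,l,s,c=cv2.connectedComponentsWithStats(M); print(s[1:],c[1:])
print("tab",plane(f,[(234,153.5),(149,158),(219,154),(249,153)],.0605).round(4).tolist())
print("rim",plane(f,[(92,122),(393,101),(388,295),(111,293)],.078).round(4).tolist())
print("labels",plane(f,[(233.5,217.5)],.072).round(4).tolist())
E
```

```text
[] []
tab [[0.5532, -0.0277, 0.0605], [0.5535, -0.1164, 0.0605], [0.5532, -0.0424, 0.0605], [0.5531, -0.0133, 0.0605]]
rim [[0.5119, -0.1728, 0.078], [0.5054, 0.1154, 0.078], [0.686, 0.1191, 0.078], [0.6925, -0.173, 0.078]]
labels [[0.612, -0.0275, 0.072]]
```

```bash
python3 - <<'E'
from h import *
for k in range(2):
    f=bot.grab_frame("wrist");f["fish"]=1
    hsv=cv2.cvtColor(f["img"],cv2.COLOR_RGB2HSV).astype(int)
    m=((hsv[...,1]<50)&(hsv[...,2]>200)).astype(np.uint8); M=m*0; M[185:250,205:262]=m[185:250,205:262]
    c=np.argwhere(M)[:,::-1].mean(0)
    V=np.array(f["view"]);cam=-V[:3,:3].T@V[:3,3]; q,Q,s=pose()
    print(c,plane(f,c,.072).round(4),"cam in tool",Q.inv().apply(cam-q).round(4),q.round(4),(Q.inv()*Ro.from_matrix(V[:3,:3].T)).as_rotvec().round(4))
cv2.imwrite("pics/w4.png",f["img"][:,:,::-1])
T=bot.grab_frame("top");hsv=cv2.cvtColor(T["img"],cv2.COLOR_RGB2HSV).astype(int)
S=bot.grab_frame("scene");cv2.imwrite("pics/s4.png",S["img"][:,:,::-1])
E
```

```text
[226.39124755 218.95558459] [[ 0.6133 -0.0334  0.072 ]] cam in tool [ 0.0718  0.0005 -0.1432] [0.6102 0.0568 0.2597] [2.0667 2.0688 0.2998]
[225.78351864 218.93328973] [[ 0.6133 -0.0335  0.072 ]] cam in tool [ 0.0719  0.0008 -0.1432] [0.6102 0.057  0.2599] [2.0671 2.0683 0.2996]
```

```bash
cat >> h.py <<'E'
TIP=np.array([-.115,0,-.005])
def tipto(tip,yaw,pitch):
    R=lev(yaw,pitch); p=np.array(tip)-R.apply(TIP); print("TCP goal",p.round(4)); to(p,R)
    q,Q,s=pose(); print("tip now",(q+Q.apply(TIP)).round(4),"lever dir",Q.apply([-1,0,0]).round(3),"F",s["force"].round(1),"w",round(s["grip_width"],4))
E
python3 - <<'E'
from h import *
tipto([.505,.055,.0925],.0095,.698)
E
```

```text
TCP goal [0.4137 0.0541 0.1626]
t 6.55 pos [0.6103 0.0568 0.2601] rpy [ 3.141 -0.    -3.13 ] shift [ 0.1966 -0.0004  0.0976] rot [-6.000e-04  6.976e-01  2.100e-03]
tip now [0.7253 0.0582 0.265 ] lever dir [ 1.     0.012 -0.   ] F [ 0.4  0.5 -0.9] w 0.0179
```

Request:
apply_moves --claw '[0,0,0,0,0,0,0,0,0,0,0,0,0,0,0]' --xyz '[[0.028,0,0.0139],[0.028,0,0.0139],[0.028,0,0.0139],[0.028,0,0.0139],[0.028,0,0.014],[0.028,0,0.014],[0.0286,0,0.014],[0,0,0],[0,0,0],[0,0,0],[0,0,0],[0,0,0],[0,0,0],[0,0,0],[0,0,0]]' --twist '[[0,0,0],[0,0,0],[0,0,0],[0,0,0],[0,0,0],[0,0,0],[0,0,0],[0,0.14,0],[0,0.14,0],[0,0.14,0],[0,0.14,0],[0,0.138,0],[0,0,0],[0,0,0],[0,0,0]]'

```text
clock: 8.05
position: [0.4139, 0.0541, 0.1632]
tool_rot: [3.141, -0.695, -3.131]
force: [-0.3, -0.9, -1.4]
grip_width: 0.0172
finger_force: 108.0
```

```bash
python3 - <<'E'
from h import *
S=bot.grab_frame("scene");T=bot.grab_frame("top")
tipto([.559,.055,.0475],.0095,.698); print(pose()[2]["qpos"].round(2))
o=np.zeros((600,800,3),np.uint8)
o[:,:480]=cv2.resize(S["img"][190:340,150:270],(480,600),interpolation=cv2.INTER_CUBIC)
o[:400,480:]=cv2.resize(T["img"][140:265,355:455],(320,400))
cv2.imwrite("pics/c5.png",o[:,:,::-1])
E
```

```text
TCP goal [0.4677 0.0541 0.1176]
t 8.15 pos [0.414  0.054  0.1637] rpy [ 3.141 -0.695 -3.131] shift [-0.0707 -0.0004  0.001 ] rot [-0.0005  0.0031  0.0009]
tip now [0.5055 0.055  0.0939] lever dir [ 0.768  0.008 -0.64 ] F [-1.1  0.6 -0.6] w 0.0173
[-0.15  0.7  -0.05  1.7  -0.09  1.43  1.42]
```

View pics/c5.png

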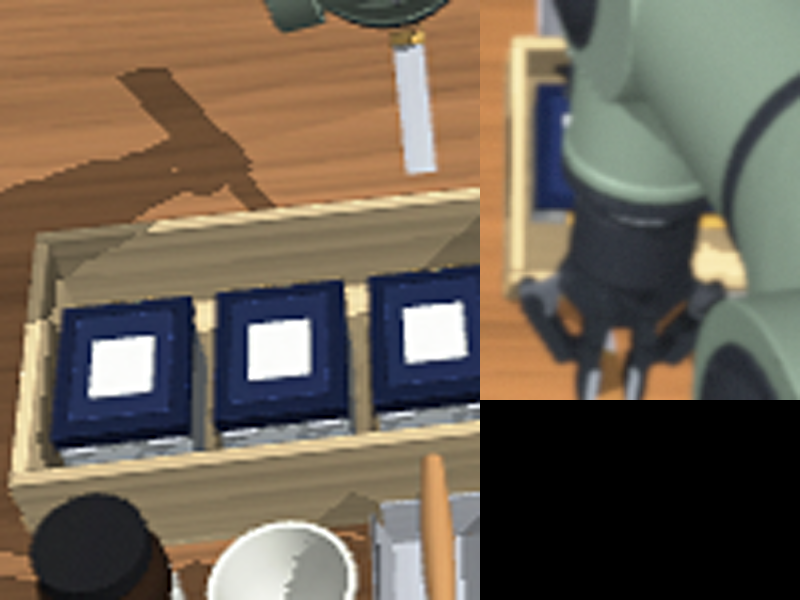

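```bash
python3 - <<'E'
from h import *
S=bot.grab_frame("scene")
c,d=ray(S,(255.25,233)); d=d[0]/np.linalg.norm(d[0]); P=np.array([.5055,.055,.0939])
v=P-c; print("ray minus tip",((v@d)*d+c-P).round(4))
E
```

```text
ray minus tip [ 0.0002  0.0003 -0.0002]
```

Request:
apply_moves --claw '[0,0,0,0,0,0,0,0,0]' --xyz '[[-0.012,0,0.001],[-0.012,0,0],[-0.012,0,0],[-0.012,0,0],[-0.012,0,0],[-0.006,0,0],[-0.005,0,0],[0,0,0],[0,0,0]]' --twist '[[0,0,0],[0,0,0],[0,0,0],[0,0,0],[0,0,0],[0,0,0],[0,0,0],[0,0,0],[0,0,0]]'

```text
clock: 9.1
position: [0.4677, 0.0544, 0.1164]
tool_rot: [3.142, -0.698, -3.131]
force: [0.2, -0.2, -0.7]
grip_width: 0.0175
finger_force: 108.0
```

```bash
python3 - <<'E'
from h import *
bot.grab_frame("scene")
tipto([.559,.055,.0475],.0095,.698)
E
```

```text
TCP goal [0.4677 0.0541 0.1176]
t 9.15 pos [0.4677 0.0544 0.1166] rpy [ 3.142 -0.698 -3.131] shift [ 0.0006 -0.0002 -0.0008] rot [-0.0004  0.0002  0.0005]
tip now [0.559  0.0553 0.0465] lever dir [ 0.766  0.008 -0.643] F [-0.7  0.2 -0.7] w 0.0168
```

```bash
cat >> h.py <<'E'
def tipth(th,ph=.698,r=.098):
    n=.0013+(np.tan(ph-th)*.006 if th<ph else 0)
    return np.array([.658-r*np.cos(th)-n*np.sin(th),.055,.058+r*np.sin(th)-n*np.cos(th)])
E
python3 - <<'E'
from h import *
q,Q,s=pose(); prev=q+Q.apply(TIP); prev[1]=.055
for th in np.r_[0,.07,.14:1.51:.08]:
    t=tipth(th); print(round(th,2),t.round(4),Q.inv().apply(t-prev).round(4).tolist()); prev=t
E
```

```text
0.0 [0.56   0.055  0.0517] [0.0025, -0.0, -0.0046]
0.07 [0.5598 0.055  0.0592] [0.005, 0.0, -0.0057]
0.14 [0.5603 0.055  0.0667] [0.0045, -0.0, -0.006]
0.22 [0.5614 0.055  0.0751] [0.0045, -0.0, -0.0072]
0.3 [0.5632 0.055  0.0833] [0.0039, -0.0, -0.0075]
0.38 [0.5658 0.055  0.0913] [0.0032, -0.0, -0.0078]
0.46 [0.569 0.055 0.099] [0.0025, -0.0, -0.008]
0.54 [0.5728 0.055  0.1065] [0.0018, -0.0, -0.0081]
0.62 [0.5772 0.055  0.1135] [0.0011, -0.0, -0.0082]
0.7 [0.5822 0.055  0.1201] [0.0004, -0.0001, -0.0083]
0.78 [0.5874 0.055  0.126 ] [-0.0002, -0.0001, -0.0078]
0.86 [0.5931 0.055  0.1314] [-0.0009, -0.0001, -0.0078]
0.94 [0.5992 0.055  0.1364] [-0.0015, -0.0001, -0.0077]
1.02 [0.6056 0.055  0.1408] [-0.0021, -0.0001, -0.0076]
1.1 [0.6124 0.055  0.1447] [-0.0027, -0.0001, -0.0074]
1.18 [0.6195 0.055  0.1481] [-0.0033, -0.0001, -0.0071]
1.26 [0.6268 0.055  0.1509] [-0.0038, -0.0001, -0.0068]
1.34 [0.6343 0.055  0.1531] [-0.0044, -0.0001, -0.0065]
1.42 [0.642  0.055  0.1547] [-0.0049, -0.0001, -0.0061]
1.5 [0.6498 0.055  0.1557] [-0.0053, -0.0001, -0.0057]
```

Request:
apply_moves --claw '[0,0,0,0,0,0,0,0,0,0,0]' --xyz '[[0.0025,0,-0.0046],[0.005,0,-0.0057],[0.0045,0,-0.006],[0.0045,0,-0.0072],[0.0039,0,-0.0075],[0.0032,0,-0.0078],[0.0025,0,-0.008],[0.0018,0,-0.0081],[0.0011,0,-0.0082],[0.0004,0,-0.0083],[0,0,0]]' --twist '[[0,0,0],[0,0,0],[0,0,0],[0,0,0],[0,0,0],[0,0,0],[0,0,0],[0,0,0],[0,0,0],[0,0,0],[0,0,0]]'

```text
clock: 10.25
position: [0.4919, 0.0546, 0.1906]
tool_rot: [3.141, -0.697, -3.131]
force: [0.0, -0.8, -1.4]
grip_width: 0.0177
finger_force: 107.9
```

```bash
python3 - <<'E'
from h import *
S=bot.grab_frame("scene")
tipto(tipth(.7),.0095,.698)
cv2.imwrite("pics/c6.png",cv2.resize(S["img"][190:330,140:300],(640,560),interpolation=cv2.INTER_CUBIC)[:,:,::-1])
E
```

```text
TCP goal [0.4909 0.0541 0.1902]
t 10.3 pos [0.4916 0.0546 0.1901] rpy [ 3.141 -0.697 -3.131] shift [ 0.0006 -0.0005  0.0003] rot [-0.0003  0.0007  0.0005]
tip now [0.5829 0.0556 0.1201] lever dir [ 0.767  0.008 -0.642] F [-0.6  0.4 -1.3] w 0.0172
```

View pics/c6.png

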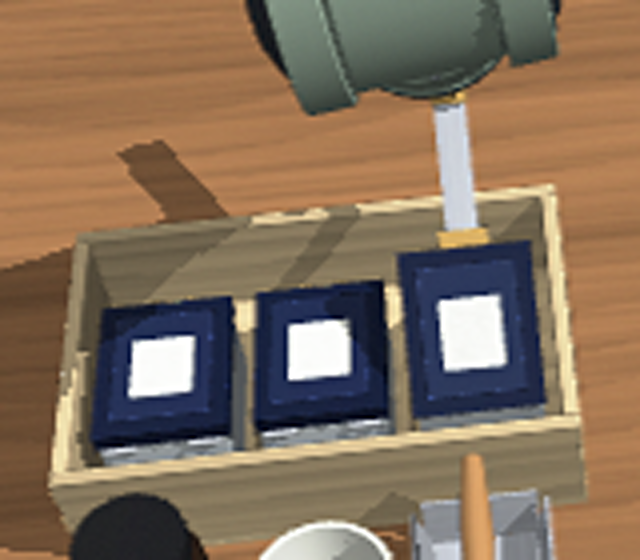

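Request:
apply_moves --claw '[0,0,0,0,0,0,0,0,0,0,0,0]' --xyz '[[-0.0002,0,-0.0078],[-0.0009,0,-0.0078],[-0.0015,0,-0.0077],[-0.0021,0,-0.0076],[-0.0027,0,-0.0074],[-0.0033,0,-0.0071],[-0.0038,0,-0.0068],[-0.0044,0,-0.0065],[-0.0049,0,-0.0061],[-0.0053,0,-0.0057],[0,0,0],[0,0,0]]' --twist '[[0,0,0],[0,0,0],[0,0,0],[0,0,0],[0,0,0],[0,0,0],[0,0,0],[0,0,0],[0,0,0],[0,0,0],[0,0,0],[0,0,0]]'

```text
clock: 11.5
position: [0.559, 0.0553, 0.2249]
tool_rot: [-3.141, -0.698, -3.132]
force: [-0.3, 0.1, -1.3]
grip_width: 0.0172
finger_force: 108.1
```

```bash
python3 - <<'E'
from h import *
S=bot.grab_frame("scene")
tipto(tipth(1.5),.0095,.698); print(pose()[2]["qpos"].round(2))
cv2.imwrite("pics/c7.png",cv2.resize(S["img"][190:330,140:300],(640,560),interpolation=cv2.INTER_CUBIC)[:,:,::-1])
E
```

```text
TCP goal [0.5585 0.0541 0.2257]
t 11.55 pos [0.5588 0.0553 0.225 ] rpy [ 3.142 -0.698 -3.131] shift [ 0.0007 -0.0012 -0.0003] rot [-0.0004  0.0003  0.0005]
tip now [0.6501 0.0562 0.155 ] lever dir [ 0.766  0.008 -0.642] F [-0.8 -0.7 -0.7] w 0.0171
[-0.14  0.85 -0.02  1.21 -0.08  1.78  1.43]
```

View pics/c7.png

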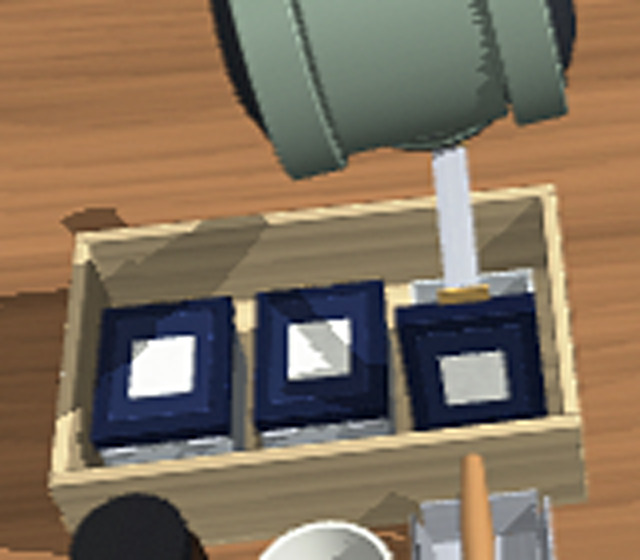

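```bash
python3 - <<'E'
from h import *
S=bot.grab_frame("scene")
V=np.array(S["view"]);F=240/np.tan(np.radians(S["vfov"])/2)
def pr(P):
    c=V@np.r_[P,1]; return np.array([S["cx"]-F*c[0]/c[2],S["cy"]+F*c[1]/c[2]])
to_crop=lambda p:((p-[140,190])*4).round(0)
for th in(1.0,1.1,1.2,1.3,1.4,1.5,1.6):
    a=np.array([-np.cos(th),0,np.sin(th)]);n=np.array([np.sin(th),0,np.cos(th)])
    H=np.array([.658,.0548,.058]); y=np.array([0,1,0])
    print(th,"tab edge top",to_crop(pr(H+.104*a+.0025*n)),"lid top L/R front corners",to_crop(pr(H+.094*a+.014*n+.038*y)),to_crop(pr(H+.094*a+.014*n-.038*y)),"label",to_crop(pr(H+.045*a+.014*n)))
E
```

```text
1.0 tab edge top [458. 237.] lid top L/R front corners [528. 254.] [390. 267.] label [469. 343.]
1.1 tab edge top [458. 244.] lid top L/R front corners [529. 262.] [390. 275.] label [469. 349.]
1.2 tab edge top [458. 252.] lid top L/R front corners [529. 272.] [390. 285.] label [469. 355.]
1.3 tab edge top [458. 263.] lid top L/R front corners [530. 283.] [389. 297.] label [469. 362.]
1.4 tab edge top [458. 275.] lid top L/R front corners [531. 296.] [390. 310.] label [470. 369.]
1.5 tab edge top [459. 289.] lid top L/R front corners [532. 310.] [390. 324.] label [470. 376.]
1.6 tab edge top [460. 304.] lid top L/R front corners [534. 325.] [391. 339.] label [471. 384.]
```

Request:
apply_moves --claw '[0,0,0,0,0,0,0,0,0,0]' --xyz '[[0.015,0,0],[0.025,0,0],[0.03,0,0],[0.03,0,0],[0,0,0],[0,0,0],[0,0,0],[0,0,0],[0,0,0],[0,0,0]]' --twist '[[0,0,0],[0,0,0],[0,0,0],[0,0,0],[0,-0.14,0],[0,-0.14,0],[0,-0.14,0],[0,-0.14,0],[0,-0.138,0],[0,0,0]]'

```text
clock: 12.6
position: [0.4802, 0.0543, 0.2907]
tool_rot: [3.141, 0.006, -3.131]
force: [-0.3, 0.4, -0.4]
grip_width: 0.0173
finger_force: 108.1
```

```bash
python3 - <<'E'
from h import *
S=bot.grab_frame("scene")
to([.444,.361,.10],lev(-.185,0))
R=lev(-.185,0); q=pose()[0]; print("shift in target frame",R.inv().apply(np.array([.444,.361,.10])-q).round(4))
E
```

```text
t 12.65 pos [0.481  0.0544 0.2907] rpy [ 3.141e+00  2.000e-03 -3.131e+00] shift [0.0341 0.3069 0.1907] rot [0.0004 0.0017 0.1957]
shift in target frame [0.0928 0.2945 0.1907]
```

Request:
apply_moves --claw '[0,0,0,0,0,0,0,0,0,0,0,0,0,0,0]' --xyz '[[0,0,0],[0,0,0],[0.0093,0.0295,0],[0.0093,0.0295,0],[0.0093,0.0295,0.011],[0.0093,0.0295,0.02],[0.0093,0.0295,0.02],[0.0093,0.0295,0.02],[0.0093,0.0295,0.03],[0.0093,0.0295,0.03],[0.0093,0.0295,0.03],[0.0091,0.029,0.03],[0,0,0],[0,0,0],[0,0,0]]' --twist '[[0,0.001,0.098],[0,0,0.098],[0,0,0],[0,0,0],[0,0,0],[0,0,0],[0,0,0],[0,0,0],[0,0,0],[0,0,0],[0,0,0],[0,0,0],[0,0,0],[0,0,0],[0,0,0]]'

```text
clock: 14.15
position: [0.4459, 0.3605, 0.0986]
tool_rot: [-3.14, -0.001, 2.955]
force: [0.3, -0.3, -0.8]
grip_width: 0.0173
finger_force: 108.1
```

```bash
python3 - <<'E'
from h import *
S=bot.grab_frame("scene")
to([.444,.361,.0130],lev(-.185,0))
E
```

```text
t 14.2 pos [0.4461 0.3604 0.099 ] rpy [-3.141e+00 -1.000e-03  2.954e+00] shift [0.0021 0.0002 0.086 ] rot [-0.0004 -0.0007 -0.0023]
```

Request:
apply_moves --claw '[0,0,0,0,0,0,0,0]' --xyz '[[0.002,0,0.02],[0,0,0.025],[0,0,0.02],[0,0,0.01],[0,0,0.006],[0,0,0.005],[0,0,0],[0,0,0]]' --twist '[[0,0,0],[0,0,0],[0,0,0],[0,0,0],[0,0,0],[0,0,0],[0,0,0],[0,0,0]]'

```text
clock: 15.0
position: [0.4434, 0.3617, 0.0131]
tool_rot: [3.141, -0.001, 2.956]
force: [0.6, 0.1, -1.1]
grip_width: 0.0172
finger_force: 108.2
```

Request:
apply_moves --claw '[0,0,0.045,0.045,0.045,0.045,0.045,0.045,0.045,0.045,0.045,0.045]' --xyz '[[0,0,0.001],[0,0,0],[0,0,0],[0,0,0],[0,0,0],[0,0,-0.01],[0,0,-0.02],[0,0,-0.03],[0,0,-0.04],[0,0,-0.04],[0,0,-0.03],[0,0,0]]' --twist '[[0,0,0],[0,0,0],[0,0,0],[0,0,0],[0,0,0],[0,0,0],[0,0,0],[0,0,0],[0,0,0],[0,0,0],[0,0,0],[0,0,0]]'

```text
clock: 16.2
position: [0.4447, 0.3627, 0.1863]
tool_rot: [3.136, 0.003, 2.955]
force: [0.4, 0.2, -1.1]
grip_width: 0.0448
finger_force: 0.0
```

```bash
python3 - <<'E'
from h import *
S=bot.grab_frame("scene");W=bot.grab_frame("wrist");print(pose()[2]["clock"],pose()[2]["grip_width"])
o=np.zeros((600,800,3),np.uint8)
o[:,:800]=cv2.resize(S["img"][160:370,140:420],(800,600),interpolation=cv2.INTER_CUBIC)
o[360:600,480:800]=cv2.resize(W["img"],(320,240))
cv2.imwrite("pics/c8.png",o[:,:,::-1])
E
```

```text
16.3 0.04519186976439826
```

View pics/c8.png

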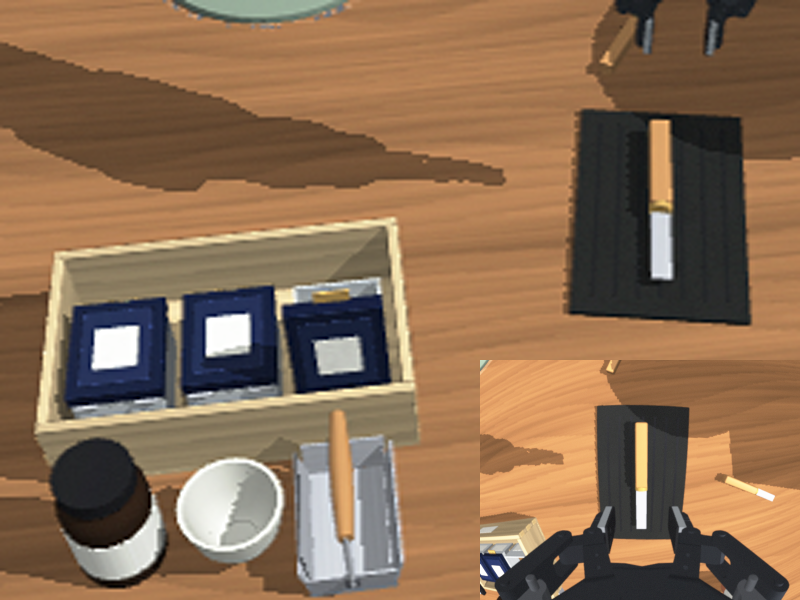

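The lever (handle 660,160, tip 662,280) lies flat within the mat. The left lid stands nearly upright, its tab at about (330,295). The other two tins are shut, and the pan, jar and bowl are where they were.

```bash
python3 -c "
from workcell import bot
print(bot.job_done())"
```

```text
the job is handed in; nothing more can be done
None
```

The pan stood behind the left tin, so I prised its lid open with the lever to about 1.47 rad (camera estimate), laid the lever flat on the mat, left the other two tins shut, and handed the job in at about 16 s on the robot clock; no verdict came back.

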